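# Lock the grid of a chip cutter with its ball-lock pin

### The job

Get the chip cutter ready for use: slide its cutting grid in by the tab until you feel it meet its stop, then fit the long ball-lock pin down through the holes of the clevis and the grid's tang with its button held in, until the collar sits on the clevis, and let the button go so that the balls lock. Then give the pin a short, firm tug upward by its grip to make sure that it holds, and let go of it. Work gently - never force the pin or the grid - and leave the short pin and the things round about alone.

Things in the scene. Friction and masses are not known exactly. Their poses are not given: they have to be found in the camera images.
- chipper: Bench chip cutter, grey enamelled casting, fixed. Origin on the worktop under the vertical axis of the pin holes; +x is the way the grid slides in, towards the trough (x 44 to 143 mm, y -48 to 165 mm, up to 114 mm high). At the origin stands a clevis, 36 x 46 mm: lower lug z 38 to 48 mm, upper lug z 62 to 84 mm, web at y 19 to 29 mm; each lug has a vertical 17.2 mm hole.
- bush_top (a point): Centre of the mouth of the hole on top of the clevis's upper lug, 84 mm above the worktop. The pin's collar sits here. On its way down the pin passes the upper lug (22 mm), the grid's tang (10 mm, same hole size, 2 mm gaps above and below) and the lower lug (10 mm); with the grid home, nothing is higher than this within 40 mm.
- push_tab (a point): Point on the near face of the grid's push tab, an upright steel plate 44 mm wide, z 36 to 91 mm, at the grid's end nearest the robot; z 76 mm, moves with it. Push along the chip cutter's +x, 7 to 29 mm, until the grid meets its stop. It is screwed on a thread (8 mm, sticking out up to 24 mm in front at z 55 mm) and set differently each time: at the stop it is 31 to 55 mm short of the holes' axis.
- tang_line (a point): Fixed point on the axis of the pin holes at z 55 mm, where the hole of the grid's tang (10 mm thick, z 50 to 60 mm) belongs, and is, but for the rattle, when the grid is at its stop. The grid slides stiffly (3 N), stays where left and rattles 1.2 mm sideways. The pin's tapered nose draws the tang into line with a few newtons if its hole is within 3 mm; farther off, the pin stops on the tang.
- pin: The long ball-lock pin, loose, about 0.2 kg. Origin: its tip, z up the shank. From the tip: nose tapering from radius 5 to 8 mm over 9 mm, 16 mm shank to 77 mm, collar 36 mm wide to 83 mm, black knurled grip 26 mm wide to 107 mm, button. Starts upright in one bore of the pin block, hanging on its balls, tip 10 mm above the worktop.
- pin_balls (a point): Point on the long pin's axis 26 mm above the tip. Two locking balls (z 24 to 28 mm from the tip) stand 3 mm proud there on the pin's own +x and -x sides. They go into a hole only while the button is pressed 3.5 mm or more, never by force. With the button out the pin stands in a hole on its balls, nose 24 mm deep, leaning a few degrees at most.
- pin_collar (a point): Centre of the underside of the long pin's collar, 77 mm above its tip; it meets bush_top when the pin is fully home. The balls are then 3 mm below the lower lug: once locked, the pin lifts about 3 mm before they catch.
- pin_top (a point): Centre of the top of the long pin's button, an 18 mm steel disc on the grip's end; 115 mm above the tip when out, 110 mm when pressed in. It can be pressed with the closed fingertips.
- pin_button (a joint): Travel of the long pin's button (m): 0 is out (balls out), 0.005 fully in (balls in). Its spring takes about 2.5 N to start and 6 N to press fully; it springs back when let go.
- short_pin: Another ball-lock pin like the long one but shorter: its collar is 54 mm above its tip (long one: 77 mm), so its head stands 23 mm lower. In the other bore of the pin block; too short for the clevis, leave it there. Origin: its tip.
- pin_block: Light wooden block, 60 x 140 x 34 mm (x, y, z), fixed, origin at the centre of its underside. Two upright 17.2 mm bores, 28 mm deep, at y = +40 and -40 mm: one holds the long pin, the other the short one.
- bowl: Painted bowl, 152 mm across, 80 mm high, by the open end of the trough; origin at the centre of its underside. Leave it alone.
- salt: Glass salt shaker with a metal top, 44 mm across, 90 mm high, behind the pin block; origin at the centre of its underside. Leave it alone.
- mug: White flowered mug, 80 mm across (117 mm with handle), 102 mm high, left of the pin block and nearer the robot; origin under its middle. Leave it alone.
There are look-alikes about, which are no part of the job. What is shaped like the pin but orange or turquoise is not meant.

How it is judged:
On the way, in this order (a step that is already met when the one before it is completed fails the run):
1. the long pin is through the clevis and the tang, collar on the upper lug within 2.5 mm, and its button is out (z of pin_collar in the frame of chipper between 0.08 and 0.0865 m and horizontal distance between pin_collar and bush_top below 0.005 m and angle between the z axis of pin and the z axis of chipper, either way round below 0.06 rad and value of joint pin_button below 0.0015 m), for 0.2 s.
2. the pin is tugged upward against its locked balls: lifted at least 1.5 mm off its seat with its button out and at least 4 N between pin and chip cutter (z of pin_collar in the frame of chipper between 0.0855 and 0.0895 m and contact force between pin and chipper above 4 N and value of joint pin_button below 0.0015 m), for 0.1 s.
At the end, for the whole second after the job is handed in: The long pin stands through clevis and tang at rest, its collar within 5 mm of the top of the upper lug and 5 mm of the hole's axis sideways, upright within 0.06 rad, its button out (within 1.5 mm) so that the balls are locked under the lower lug (z of pin_collar in the frame of chipper between 0.08 and 0.089 m and horizontal distance between pin_collar and bush_top below 0.005 m and angle between the z axis of pin and the z axis of chipper, either way round below 0.06 rad and value of joint pin_button below 0.0015 m and linear speed of pin below 0.02 m/s); the robot touches nothing.
It fails at once if the pin is forced: more than 50 N between the pin and the chip cutter (contact force between pin and chipper above 50 N).
It fails at once if the grid or the chip cutter is rammed: more than 20 N between the robot and the chip cutter or its grid (contact force between any of the fingers, the arm and chipper above 20 N).
It fails at once if the short pin is taken out or knocked over (distance of short_pin from where it was at the start of the episode above 0.02 m).
It fails at once if the bowl, the salt shaker or the mug is pushed or knocked over (moved more than 30 mm) (distance of any of bowl, salt, mug from where it was at the start of the episode above 0.03 m).
It also fails if it takes over 64 s, if anything falls off the work surface, if the arm or the gripper's body presses on something with over 40 N, if the wrist force passes 120 N, or if a joint passes its speed limit or range.

### The arm

A 6-joint arm with a two-finger parallel gripper is mounted at the origin on a cart in front of the work surface, level with it; the furniture and walls round the work are solid. World frame = base frame: x ahead of the robot, y to its left, z up, the work surface at z = 0. Lengths are in m, angles in rad, forces in N, time in s.
With the tool pointing down it reaches from about 0.35 to 0.975 m from the base axis. Payload 4.9 kg.
Tool frame: the origin (TCP) lies on the centre line of the jaws, within the pads' length; the fingertips stand manip.tip_reach ahead of it and the grasp point (between the pads) is the TCP (manip.tip_reach is the distance from the TCP to the fingertips, in m); z points along the fingers, y is the line along which they close (so a half turn about z gives the same grasp; the last joint's range is limited). The gripper opens to 85 mm and grips with 20 to 120 N. Pads are 22 mm wide; open, the fingers measure 114 mm over their backs; the gripper's body (76 mm by 85 mm) begins 54 mm behind the grasp point. The pads swing forward as they close: fully open they stand 13 mm farther back than shut.
Start: joints at [-1.367, 0.053, 1.613, -0, 1.476, -0.119], TCP at [0.198, -0.593, 0.25] pointing down, gripper open.
Joint ranges: [-3.01, 3.01], [-1.01, 2.22], [0.06, 2.58], [-1.02, 4.17], [0.09, 2.62], [-3.14, 3.14]. Speed limits (rad/s): [2.57, 2.57, 3.14, 3.14, 3.14, 3.14].

### API

Orientations are given as a unit quaternion [w, x, y, z].
In Python, from plant import manip gives the robot as it stands. The module is installed in compiled form; this text tells all that it offers.
- The arm moves only by the tool move_arm, never from a script. Its argument "rows" is a list of rows, each a list of 7 numbers: the shift along the tool's x, y, z in cm, then the turn, a rotation vector about the tool's x, y, z in degrees, then the opening, from -1 (shut) to 1 (fully open). In form: [[tx, ty, tz, ax, ay, az, jaw], ...]. A call has 1 to 20 rows; each row shifts and turns the commanded pose from where the row before left it, along the tool's axes as they then stand; what a row does not reach is not made up. A row lasts 1/12 s, in which the tool goes at most 41.7 mm and 7.16 degrees, less where a joint would pass 70% of its speed; a pose out of reach is approached as far as the arm can. A call is refused whole if a number of a shift passes 4.17 or a number of a turn 7.16, either way. A call with a gripper value outside its range is refused whole. The fingers move at their own pace and stop on an object; the grip force is fixed at half the most. Time passes only in rows, so rows that do not move let the fingers close. It gives the time, the measured TCP pose, the force, the opening and the grip force at its end, in the units of the state.
- manip.state(): the state, without advancing time (a new reading comes with each control period).
- manip.grab_frame(name): name is "scene" or "side" or "wrist"; returns a dict with "img" (420x560x3 uint8, blue, green, red), "mtx" (3x3 intrinsics, pixels), "R" (3x3) and "t" (3): a world point X has camera coordinates R X + t. Camera axes: x right, y down, z forward; pixel columns grow to the right and rows downward; lengths in m; the calibration is good to about 2 mm. A picture is of the moment at which its call begins. There is no depth.
- manip.job_done(): hands the job in; it is judged then, once.
The state is a dict: "time": time; "joint_pos": joint angles; "joint_vel": joint speeds; "joint_efforts": joint torques, N m; "tool_pos": TCP position; "tool_rot": TCP orientation; "contact_force": force on the tool from outside, world axes, zero at the start; "ft_torque": the same for the moment, N m; "gripper_width": opening from 0.0 (shut) to 1.0 (fully open); "grasp_force": force on a finger pad.
Only numpy, scipy, OpenCV 4.12 (cv2) and the standard library are available. Lean on these libraries where they do the work, as an engineer would, in place of code of your own. Each camera call takes 0.05 s, during which the arm holds its last target. There are 200 camera calls.

## Working session

There is one attempt and no reset: what is moved stays moved. The work goes in short steps, Python scripts to look and compute and a tool call to move; the robot and the scene stay as the last step left them, time stands still between calls to the robot, and variables do not carry over. Pictures are saved under pics/ and viewed, at most 10 in all, crops included, and the job is handed in when it is done.

Besides the shell and the picture viewer there is one more tool, called after ">>>" by a JSON object that holds its "fn" and its "kwargs". move_arm: Moves the arm, as the interface text tells. Its arguments: {"type":"object","properties":{"rows":{"type":"array","items":{"type":"array","items":{"type":"number"}}}},"required":["rows"]}

```bash
mkdir -p pics; cat > h.py <<'E'
import numpy as np, cv2, json
from plant import manip
def grab(n,tag=None):
    f=manip.grab_frame(n)
    if tag:
        cv2.imwrite(f'pics/{tag}.png',f['img']); np.savez(f'pics/{tag}.npz',**{k:np.array(f[k]) for k in('img','mtx','R','t')})
    return f
def load(tag): return dict(np.load(f'pics/{tag}.npz'))
def ray(f,uv):
    R=np.array(f['R']);t=np.array(f['t']).ravel()
    d=R.T@np.linalg.solve(np.array(f['mtx']),[uv[0],uv[1],1.]); return -R.T@t,d/np.linalg.norm(d)
def onz(f,uv,z):
    c,d=ray(f,uv); return c+d*(z-c[2])/d[2]
def tri(*fu):
    A=np.zeros((3,3));b=np.zeros(3)
    for f,uv in fu:
        c,d=ray(f,uv);P=np.eye(3)-np.outer(d,d);A+=P;b+=P@c
    X=np.linalg.solve(A,b)
    return X,[float(np.linalg.norm((np.eye(3)-np.outer(d,d))@(X-c))) for c,d in [ray(f,u) for f,u in fu]]
def proj(f,X):
    p=np.array(f['mtx'])@(np.array(f['R'])@np.array(X)+np.array(f['t']).ravel()); return p[:2]/p[2]
E
python3 - <<'E'
from h import *
s=manip.state(); print(s, manip.tip_reach)
a=grab('scene','sc0')['img'];b=grab('side','si0')['img']
for n in('sc0','si0'):
    f=load(n);print(n,(-f['R'].T@f['t'].ravel()).round(3),f['R'][2].round(2),f['mtx'][0,0])
E
```

```text
{'time': 0.0, 'joint_pos': array([-1.36699390e+00,  5.33910305e-02,  1.61429084e+00, -1.40673715e-05,
        1.47602615e+00, -1.18989505e-01]), 'joint_vel': array([-1.67902239e-03,  6.64809749e-05, -1.29702885e-03,  5.44620464e-07,
       -8.44248463e-04,  3.49705123e-04]), 'joint_efforts': array([-6.76006930e-04, -3.93682837e+01, -3.70180964e+01, -2.45353722e-04,
        7.16394105e-03,  1.42455536e-05]), 'tool_pos': array([ 0.19814263, -0.59213822,  0.2490437 ]), 'tool_rot': array([-1.05643669e-03,  9.87003259e-01,  1.60696761e-01, -5.18343305e-05]), 'contact_force': array([-0.19966885, -0.05101953,  0.23688786]), 'ft_torque': array([-0.00201832,  0.00819056,  0.02753351]), 'grasp_force': 0.0, 'gripper_width': 0.9971622831016959} 0.019
sc0 [-0.35   0.966  0.878] [ 0.59 -0.6  -0.54] 514.7609330107587
si0 [-0.237 -0.849  1.072] [ 0.47  0.63 -0.62] 526.4105879163893
```

View pics/sc0.png

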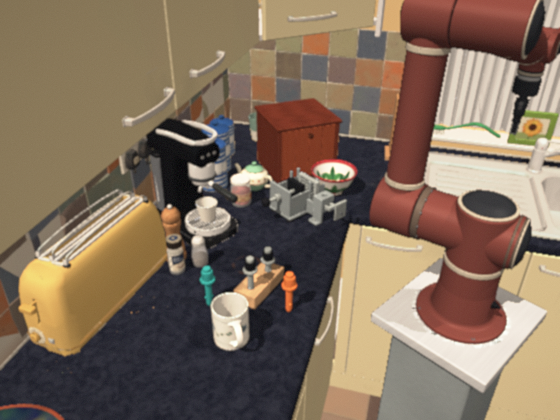

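View pics/si0.png

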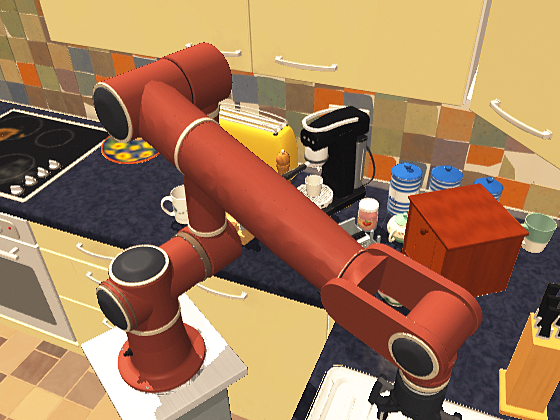

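The scene view shows the pin block around (258,285), its pins' heads at (250,262) and (268,252), the orange decoy at (289,285), and the chip cutter around (305,198). In the side view the arm hides the work. Next I'll get rough positions and zoom in on the scene picture.

```bash
python3 - <<'E'
from h import *
f=load('sc0')
for n,uv,z in [('pinA',(250,262),.12),('pinB',(268,252),.1),('block',(258,288),.034),('chip',(305,200),.08),('tab',(325,207),.07),('bowl',(334,180),.08),('mug',(230,305),.1),('salt',(200,240),.09),('orange',(289,275),.11),('turq',(208,270),.11)]:
    print(n,onz(f,uv,z).round(3))
c=f['img'][160:330,180:380]; cv2.imwrite('pics/c0.png',cv2.resize(c,None,fx=3.5,fy=3.5,interpolation=cv2.INTER_CUBIC))
E
```

```text
pinA [0.384 0.34  0.12 ]
pinB [0.402 0.264 0.1  ]
block [0.376 0.323 0.034]
chip [ 0.532 -0.01   0.08 ]
tab [ 0.475 -0.036  0.07 ]
bowl [ 0.553 -0.166  0.08 ]
mug [0.32  0.455 0.1  ]
salt [0.573 0.347 0.09 ]
orange [0.295 0.298 0.11 ]
turq [0.439 0.422 0.11 ]
```

View pics/c0.png

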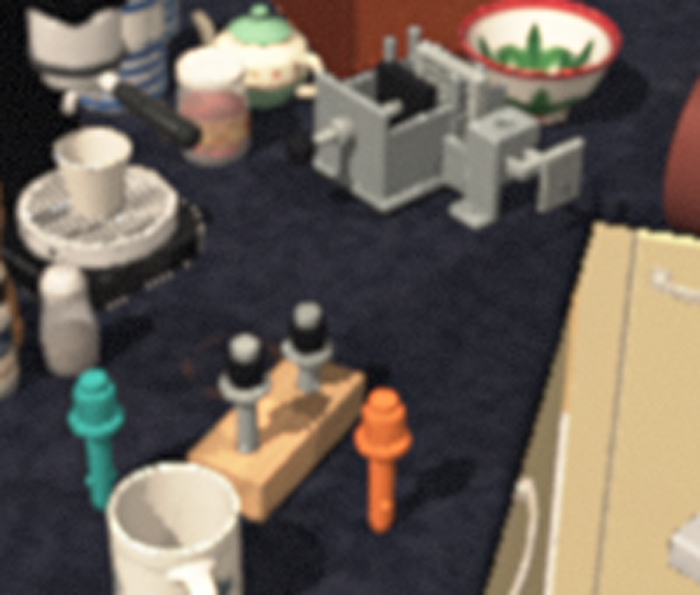

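The left pin, with its head at crop (245,340), stands taller and shows more shank, so it is the long pin. The right one at (307,310) is the short pin. The clevis top with its hole is at crop (512,117), which is about (326,193) in the full image. The tab is at crop (560,170). Next I'll get the wrist camera geometry.

```bash
cat >> h.py <<'E'
from scipy.spatial.transform import Rotation as Ro
def pose():
    s=manip.state();q=s['tool_rot'];return np.array(s['tool_pos']),Ro.from_quat([q[1],q[2],q[3],q[0]])
def togo(target,yaw=None):
    """tool-frame shift (cm) and turn (deg) to target; yaw = world heading of tool x (deg), pointing down"""
    p,R=pose(); print('shift cm',(R.inv().apply(np.array(target)-p)*100).round(2),end=' ')
    if yaw is not None:
        a=np.radians(yaw);T=Ro.from_matrix(np.array([[np.cos(a),np.sin(a),0],[np.sin(a),-np.cos(a),0],[0,0,-1]]))
        print('turn',np.degrees((R.inv()*T).as_rotvec()).round(2),'end shift',(T.inv().apply(np.array(target)-p)*100).round(2),end='')
    print()
E
python3 - <<'E'
from h import *
w=grab('wrist','w0');p,R=pose()
M=R.as_matrix()
print('cam in tool',(M.T@(-w['R'].T@np.array(w['t']).ravel()-p)).round(4)); print('cam axes in tool\n',(w['R']@M).round(3)); print(w['mtx'])
f=load('sc0')
h=onz(f,(326.3,193.4),.084);tb=onz(f,(340,208.6),.0635);print(h,tb)
print('longpin',onz(f,(250,257),.125),'short',onz(f,(268,248.5),.102))
togo([.42,.0,.36],0)
E
```

```text
cam in tool [ 8.230e-02  1.000e-04 -1.225e-01]
cam axes in tool
 [[-0.001  1.     0.001]
 [-0.947 -0.001 -0.32 ]
 [-0.32  -0.002  0.947]]
[[373.69214229   0.         284.69810248]
 [  0.         373.69214229 207.59392944]
 [  0.           0.           1.        ]]
[ 0.50979452 -0.0799669   0.084     ] [ 0.44499998 -0.06959126  0.0635    ]
longpin [0.39363211 0.33093375 0.125     ] short [0.41113343 0.25571822 0.102     ]
shift cm [ 39.83 -49.15 -10.98] turn [-0.1   0.   18.49] end shift [ 22.18 -59.23 -11.07]
```

>>> {"fn": "move_arm", "kwargs": {"rows": [[0.5, -0.5, -1.5, 0, 0, 0, 1], [2.78, -2.81, -0.5, 0, 0, 0, 1], [2.78, -2.81, -0.5, 0, 0, 0, 1], [2.78, -2.81, -0.5, 0, 0, 0, 1], [2.78, -2.81, -0.5, 0, 0, 0, 1], [2.78, -2.81, -0.5, 0, 0, 0, 1], [2.78, -2.81, -0.5, 0, 0, 0, 1], [2.78, -2.81, -0.5, 0, 0, 0, 1], [2.78, -2.81, -0.5, 0, 0, 0, 1], [2.78, -2.81, -0.5, 0, 0, 0, 1], [2.78, -2.81, -0.5, 0, 0, 0, 1], [2.78, -2.81, -0.5, 0, 0, 0, 1], [2.78, -2.81, -0.5, 0, 0, 0, -1], [2.78, -2.81, 0, 0, 0, 0, -1], [2.78, -2.81, 0, 0, 0, 0, -1], [0, 0, 0, 0, 0, 6.2, -1], [0, 0, 0, 0, 0, 6.2, -1], [0, 0, 0, 0, 0, 6.1, -1], [0, 0, 0, 0, 0, 0, -1], [0, 0, 0, 0, 0, 0, -1]]}}

```text
time: 1.82
tool_pos: [0.4456, -0.0895, 0.3262]
tool_rot: [0.0, 1.0, 0.001, 0.0]
contact_force: [-0.1, -0.2, -0.8]
gripper_width: 0.005
grasp_force: 0.0
```

```bash
python3 - <<'E'
from h import *
w=grab('wrist','w1');grab('scene','sc1');grab('side','si1');print(pose()[0])
cv2.imwrite('pics/w1v.png',cv2.resize(w['img'],(800,600),interpolation=cv2.INTER_CUBIC))
E
```

```text
[ 0.44560913 -0.08994106  0.32568502]
```

View pics/w1v.png

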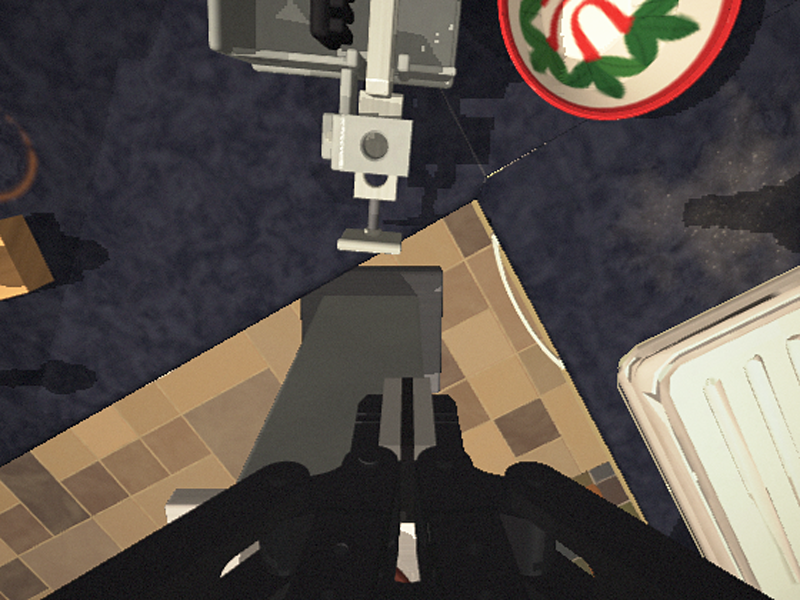

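The wrist view (800x600) shows the clevis top with its hole at (375,145), the tang hole just short of it at (375,180) and the tab's top edge at about (369,236). The chipper is yawed slightly clockwise. The bowl is at upper right. Now I'll measure.

```bash
python3 - <<'E'
from h import *
f=load('w1');g=cv2.cvtColor(f['img'],cv2.COLOR_BGR2GRAY)
hsv=cv2.cvtColor(f['img'],cv2.COLOR_BGR2HSV)
for (u,v) in [(262,101),(240,110),(280,90),(262,125),(258,166),(250,166),(235,85)]: print((u,v),g[v,u],hsv[v,u],end='; ')
print()
m=((g>165)&(hsv[...,1]<50)).astype(np.uint8)
m[:75]=0;m[185:]=0;m[:,:215]=0;m[:,310:]=0
cs,hi=cv2.findContours(m,cv2.RETR_CCOMP,cv2.CHAIN_APPROX_NONE)
for c,h in zip(cs,hi[0]):
    if cv2.contourArea(c)>40:
        r=cv2.minAreaRect(c);print('hole' if h[3]>=0 else 'out',cv2.contourArea(c),np.round(r[0],1),np.round(r[1],1),round(r[2],1),cv2.boxPoints(r).round(0).tolist(),cv2.boundingRect(c))
for r in range(76,185,3): print(r,' '.join('%3d'%x for x in g[r,222:298:2]))
E
```

```text
(262, 101) 104 [ 21  46 110]; (240, 110) 210 [ 25  33 216]; (280, 90) 206 [ 23  30 212]; (262, 125) 48 [114  46  56]; (258, 166) 82 [25 33 84]; (250, 166) 82 [23 36 85]; (235, 85) 216 [ 27  30 221]; 
out 219.5 [257.6 172.8] [43.5  6.2] 5.4 [[236.0, 174.0], [236.0, 168.0], [279.0, 172.0], [279.0, 178.0]] (236, 168, 44, 10)
out 2725.5 [254.7 109.6] [61.9 57.2] 4.8 [[221.0, 136.0], [226.0, 79.0], [288.0, 84.0], [283.0, 141.0]] (225, 80, 63, 60)
hole 161.0 [262.5 125.5] [11. 19.] 90.0 [[253.0, 120.0], [272.0, 120.0], [272.0, 131.0], [253.0, 131.0]] (253, 120, 20, 12)
hole 358.5 [261.2 101.8] [21.2 20.5] 45.0 [[246.0, 102.0], [261.0, 87.0], [276.0, 102.0], [262.0, 116.0]] (251, 90, 22, 24)
out 117.0 [265.5  77.5] [ 5. 29.] 90.0 [[251.0, 75.0], [280.0, 75.0], [280.0, 80.0], [251.0, 80.0]] (251, 75, 30, 6)
76  44  44  39  44  46  46  38  26 175 167 161 113  60  60  30 196 190 190 197 188 190 187 191 190 185 189 194 192 189 187  29  34  27  35  30  31  30  37
79  43  46  82 138 124 119  72  57 144 164 158 100  57  61  31 110 108 109 113 107 113 102 191 193 188 190 196 190 186 173  27  27  28
[... 4774 characters left out ...]
 216 211 207 206 201 197 195 188 184 178 111 152 153 151 152 154 153 149 153
175  57  56  57  57  56  52  42  41  78  71  91 106 151 157 239 220 216 219 220 216 217 218 217 219 222 220 222 223 226 115 155 151 152 153 152 153 152 153
178  56  54  56  54  54  57  48  41  36  42  50  52  50  54  44  41  43  39  31  31  21 143 158 160 154 157 163 161 158 152 152 150 151 153 153 151 152 152
181  49  56  50  50  52  53  54  46  44  43  48  48  47  45  43  36  36  33   2 164 160 162 159 159 157 155 159 163 154 151 149 151 153 153 152 152 154 153
184  52  54  52  53  51  56  51  53  50  43  39  46  41  40  25  11 160 160 156 162 162 162 160 159 161 162 163 160 160 155 153 155 155 157 155 154 154 152
```

```bash
python3 - <<'E'
from h import *
f=load('w1')
h=onz(f,(262.2,101.8),.084);a=onz(f,(236,174),.091);b=onz(f,(279.5,177.5),.091)
print('hole',h,'tabcorners',a,b,np.linalg.norm(a-b),'yaw tab',np.degrees(np.arctan2((a-b)[1],(a-b)[0]))-90)
c1=onz(f,(233,118.5),.084);c2=onz(f,(286.5,122.5),.084);print('clevis near edge',c1,c2,np.linalg.norm(c1-c2),np.degrees(np.arctan2((c1-c2)[1],(c1-c2)[0]))-90)
c3=onz(f,(289,85),.084);print('right edge len',np.linalg.norm(c3-c2),np.degrees(np.arctan2((c3-c2)[1],(c3-c2)[0])))
t=onz(f,(262.5,131.5),.060);print('tang near rim',t,'centre approx',t+[.0086,-.0008,0], 'hole diam', np.linalg.norm(onz(f,(262.2,90.5),.084)-onz(f,(262.2,112.5),.084)))
n=(a+b)/2;print('tab mid',n)
s=load('sc1');print('scene hole px',proj(s,h), 'block', [onz(f,(x,y),.034) for x,y in [(15,152),(37,198)]])
E
```

```text
hole [ 0.5098046  -0.06791175  0.084     ] tabcorners [ 0.4418673  -0.04143621  0.091     ] [ 0.43843005 -0.08410053  0.091     ] 0.04280255997287003 yaw tab -4.606087627968719
clevis near edge [ 0.49440537 -0.03979249  0.084     ] [ 0.49076703 -0.09083408  0.084     ] 0.051171091865706037 -4.077255975811909
right edge len 0.034171738308845574 -3.695810587077891
tang near rim [ 0.47921389 -0.06629698  0.06      ] centre approx [ 0.48781389 -0.06709698  0.06      ] hole diam 0.01993095827115957
tab mid [ 0.44014867 -0.06276837  0.091     ]
scene hole px [323.66127511 194.79804977] block [array([0.45280821, 0.21195065, 0.034     ]), array([0.39910813, 0.19865999, 0.034     ])]
```

>>> {"fn": "move_arm", "kwargs": {"rows": [[-0.9, -0.7, 3.1, 0, 0, 4.3, -1], [-0.9, -0.7, 3.2, 0, 0, 0, -1], [-0.9, -0.8, 3.2, 0, 0, 0, -1], [-0.7, -1.0, 3.0, 0, 0, 0, -1], [0, 0, 0, 0, 0, 0, -1], [0, 0, 0, 0, 0, 0, -1]]}}

```text
time: 2.47
tool_pos: [0.4126, -0.0558, 0.1991]
tool_rot: [-0.0, 0.999, -0.037, -0.002]
contact_force: [0.4, -0.2, 0.8]
gripper_width: -0.006
grasp_force: 0.0
```

```bash
python3 - <<'E'
from h import *
f=grab('wrist','w2');p,R=pose();print(p,np.degrees(R.as_rotvec()))
print([proj(f,X).round(1).tolist() for X in ([.5098,-.0679,.084],[.4419,-.0414,.091],[.4384,-.0841,.091])])
g=cv2.cvtColor(f['img'],cv2.COLOR_BGR2GRAY);hsv=cv2.cvtColor(f['img'],cv2.COLOR_BGR2HSV)
m=((g>165)&(hsv[...,1]<50)).astype(np.uint8);m[:,:150]=0;m[:,400:]=0
cs,hi=cv2.findContours(m,cv2.RETR_CCOMP,cv2.CHAIN_APPROX_NONE)
for c,h in zip(cs,hi[0]):
    if cv2.contourArea(c)>100:
        r=cv2.minAreaRect(c);print('hole' if h[3]>=0 else 'out',cv2.contourArea(c),np.round(r[0],1),np.round(r[1],1),round(r[2],1),cv2.boxPoints(r).round(0).tolist())
E
```

```text
[ 0.41426578 -0.05652173  0.20163098] [ 1.79838580e+02 -6.72077465e+00  1.21125488e-01]
[[293.3, 52.8], [258.9, 171.4], [326.8, 171.9]]
out 736.0 [293.  166.4] [68.1 11.9] 0.9 [[259.0, 172.0], [259.0, 160.0], [327.0, 161.0], [327.0, 173.0]]
out 8756.5 [283.  76.] [152. 102.] 90.0 [[232.0, 0.0], [334.0, 0.0], [334.0, 152.0], [232.0, 152.0]]
hole 393.0 [293.  94.] [18. 26.] 90.0 [[280.0, 85.0], [306.0, 85.0], [306.0, 103.0], [280.0, 103.0]]
hole 707.5 [293.  53.] [29.7 31.1] 45.0 [[272.0, 54.0], [294.0, 32.0], [315.0, 53.0], [293.0, 74.0]]
```

View pics/w2.png

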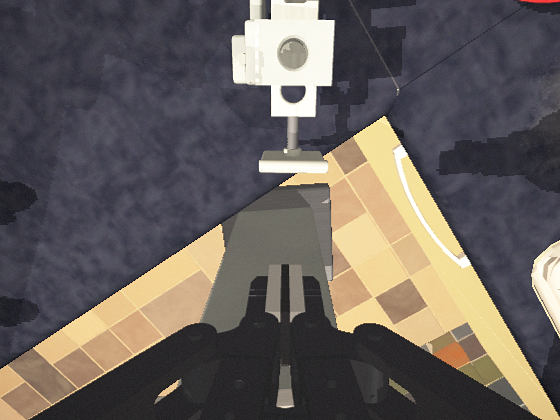

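The second view (560x420) shows the clevis hole at (293,53), the tang hole at (293,94) and the tab's near top edge from (259,172) to (327,173). The predictions from the first view at z 84 and 91 mm match to within 1 px, so heights and positions agree. Now I'll go down in front of the tab.

```bash
python3 - <<'E'
from h import *
f,g=load('w1'),load('w2')
print(tri((f,(262.2,101.8)),(g,(293,53))),tri((f,(236,174)),(g,(259,172))),tri((f,(279.5,177.5)),(g,(327,173))))
togo([.409,-.0605,.088],-4.3);togo([.440,-.0628,.088])
E
```

```text
(array([ 0.50976416, -0.06779649,  0.08264847]), [4.442767657450091e-05, 4.442767657451748e-05]) (array([ 0.44142128, -0.04131202,  0.08989216]), [0.00017729587305569334, 0.00017729587305576037]) (array([ 0.43826227, -0.08411385,  0.09189487]), [0.00037973821158724194, 0.00037973821158724416])
shift cm [-0.51  0.43 11.36] turn [ 0.03 -0.08  0.02] end shift [-0.5   0.44 11.36]
shift cm [ 2.6   0.43 11.37]
```

>>> {"fn": "move_arm", "kwargs": {"rows": [[-0.2, 0.2, 3.0, 0, 0, 0, -1], [-0.2, 0.2, 3.0, 0, 0, 0, -1], [-0.1, 0.05, 3.0, 0, 0, 0, -1], [0, 0, 2.3, 0, 0, 0, -1], [0, 0, 0, 0, 0, 0, -1], [0.6, 0, 0, 0, 0, 0, -1], [0.6, 0, 0, 0, 0, 0, -1], [0, 0, 0, 0, 0, 0, -1], [0, 0, 0, 0, 0, 0, -1]]}}

```text
time: 3.27
tool_pos: [0.4227, -0.0618, 0.0901]
tool_rot: [0.001, 0.999, -0.037, 0.002]
contact_force: [0.3, 0.4, 0.2]
gripper_width: 0.002
grasp_force: 0.0
```

>>> {"fn": "move_arm", "kwargs": {"rows": [[0.25, 0, 0, 0, 0, 0, -1], [0.25, 0, 0, 0, 0, 0, -1], [0.25, 0, 0, 0, 0, 0, -1], [0.25, 0, 0, 0, 0, 0, -1], [0.2, 0, 0, 0, 0, 0, -1], [0.2, 0, 0, 0, 0, 0, -1]]}}

```text
time: 3.77
tool_pos: [0.434, -0.0621, 0.0871]
tool_rot: [0.0, 0.999, -0.038, -0.001]
contact_force: [-3.3, 0.4, 2.6]
gripper_width: 0.002
grasp_force: 1.8
```

>>> {"fn": "move_arm", "kwargs": {"rows": [[0.2, 0, 0, 0, 0, 0, -1], [0.2, 0, 0, 0, 0, 0, -1], [0.2, 0, 0, 0, 0, 0, -1], [0.2, 0, 0, 0, 0, 0, -1], [0.2, 0, 0, 0, 0, 0, -1], [0.1, 0, 0, 0, 0, 0, -1]]}}

```text
time: 4.27
tool_pos: [0.4454, -0.063, 0.0871]
tool_rot: [0.0, 0.999, -0.038, -0.0]
contact_force: [-3.3, -0.6, 1.6]
gripper_width: -0.0
grasp_force: 1.6
```

>>> {"fn": "move_arm", "kwargs": {"rows": [[0.1, 0, 0, 0, 0, 0, -1], [0.1, 0, 0, 0, 0, 0, -1], [0.1, 0, 0, 0, 0, 0, -1]]}}

```text
time: 4.52
tool_pos: [0.4482, -0.0632, 0.0872]
tool_rot: [0.0, 0.999, -0.038, -0.0]
contact_force: [-3.4, -0.0, 0.9]
gripper_width: 0.002
grasp_force: 1.6
```

>>> {"fn": "move_arm", "kwargs": {"rows": [[0.1, 0, 0, 0, 0, 0, -1], [0.1, 0, 0, 0, 0, 0, -1]]}}

```text
time: 4.68
tool_pos: [0.4496, -0.0632, 0.0871]
tool_rot: [-0.0, 0.999, -0.037, -0.001]
contact_force: [-7.3, 0.2, 5.9]
gripper_width: 0.002
grasp_force: 4.2
```

>>> {"fn": "move_arm", "kwargs": {"rows": [[0.05, 0, 0, 0, 0, 0, -1], [0.05, 0, 0, 0, 0, 0, -1]]}}

```text
time: 4.85
tool_pos: [0.4497, -0.0632, 0.0871]
tool_rot: [-0.0, 0.999, -0.037, -0.003]
contact_force: [-10.8, -0.9, 7.1]
gripper_width: 0.0
grasp_force: 5.7
```

>>> {"fn": "move_arm", "kwargs": {"rows": [[0.05, 0, 0, 0, 0, 0, -1], [0.05, 0, 0, 0, 0, 0, -1]]}}

```text
time: 5.02
tool_pos: [0.4498, -0.0632, 0.0871]
tool_rot: [-0.0, 0.999, -0.037, -0.004]
contact_force: [-14.9, 0.3, 9.7]
gripper_width: -0.001
grasp_force: 7.7
```

The grid met its stop at TCP x = 0.4497, where the force rose from 3.4 to 15 N with no further motion. Now I'll back off, lift and go look at the pin block.

>>> {"fn": "move_arm", "kwargs": {"rows": [[-0.3, 0, 0, 0, 0, 0, -1], [-1.2, 0, 0, 0, 0, 0, -1], [-2.0, 0, 0, 0, 0, 0, -1], [0, 0, -3.5, 0, 0, 0, -1], [0, 0, -4, 0, 0, 0, -1], [0, 0, -4, 0, 0, 0, -1], [0, 0, -4, 0, 0, 0, -1], [-0.5, -3, -3, 0, 0, 0, -1], [-0.5, -3, -2.8, 0, 0, 0, -1], [-0.6, -4, 0, 0, 0, 0, -1], [-0.6, -4, 0, 0, 0, 0, 0.4], [-0.6, -4, 0, 0, 0, 0, 0.4], [-0.6, -4, 0, 0, 0, 0, 0.4], [-0.6, -4, 0, 0, 0, 0, 0.4], [-0.6, -4, 0, 0, 0, 0, 0.4], [-0.6, -4, 0, 0, 0, 0, 0.4]]}}

```text
time: 6.35
tool_pos: [0.3909, 0.2843, 0.3003]
tool_rot: [-0.001, 0.999, -0.037, 0.001]
contact_force: [1.8, 0.1, 0.6]
gripper_width: 0.697
grasp_force: 0.0
```

>>> {"fn": "move_arm", "kwargs": {"rows": [[0, 0, 0, 0, 0, -7.1, 0.4], [0, 0, 0, 0, 0, -7.1, 0.4], [0, 0, 0, 0, 0, -7.1, 0.4], [0, 0, 0, 0, 0, -7.1, 0.4], [0, 0, 0, 0, 0, -7.1, 0.4], [0, 0, 0, 0, 0, -7.1, 0.4], [0, 0, 0, 0, 0, -7.1, 0.4], [0, 0, 0, 0, 0, -7.1, 0.4], [0, 0, 0, 0, 0, -7.1, 0.4], [0, 0, 0, 0, 0, 0, 0.4], [0, 0, 0, 0, 0, 0, 0.4], [0, 0, 0, 0, 0, 0, 0.4]]}}

```text
time: 7.35
tool_pos: [0.3912, 0.2817, 0.2998]
tool_rot: [-0.0, 0.868, 0.496, 0.001]
contact_force: [0.6, 0.5, -0.4]
gripper_width: 0.695
grasp_force: 0.0
```

```bash
python3 - <<'E'
from h import *
f=grab('wrist','w3');p,R=pose();print(p,R.as_matrix().round(3),manip.state()['joint_pos'].round(2),manip.tip_reach)
for X in ([.3936,.331,.125],[.411,.2557,.102],[.44,.422,.11]): print(proj(f,X))
E
```

```text
[0.39119688 0.28162866 0.29973823] [[ 0.508  0.861  0.001]
 [ 0.861 -0.508  0.001]
 [ 0.001  0.    -1.   ]] [ 0.47 -0.32  1.87  0.    1.59  1.  ] 0.019
[255.75563276 133.7461783 ]
[318.8632507  193.68311173]
[245.20360253  -8.38277544]
```

View pics/w3.png

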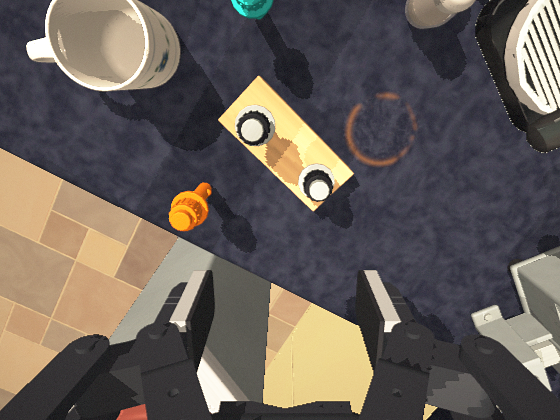

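The wrist view shows the long pin's head at (253,128), with the larger button and nearer the camera, and the short pin's at (319,188). The orange decoy is at (185,212), the mug at the top left and the turquoise decoy at the top. I'll find the button centre here and compare it with the scene view.

```bash
cat >> h.py <<'E'
def button(f,guess,r=22,thr=170):
    g=cv2.cvtColor(f['img'],cv2.COLOR_BGR2GRAY);s=cv2.cvtColor(f['img'],cv2.COLOR_BGR2HSV)[...,1]
    m=((g>thr)&(s<60)).astype(np.uint8);k=np.zeros_like(m);cv2.circle(k,tuple(int(x) for x in guess),r,1,-1);m*=k
    cs,_=cv2.findContours(m,cv2.RETR_EXTERNAL,cv2.CHAIN_APPROX_NONE)
    o=[]
    for c in cs:
        if cv2.contourArea(c)>25:
            (x,y),rr=cv2.minEnclosingCircle(c);M=cv2.moments(c);o.append((round(M['m10']/M['m00'],1),round(M['m01']/M['m00'],1),round(rr,1),cv2.contourArea(c)))
    return sorted(o,key=lambda t:np.hypot(t[0]-guess[0],t[1]-guess[1]))
E
python3 - <<'E'
from h import *
f=load('w3');s=load('sc1')
b=button(f,(253,128),14);c=button(f,(319,189),14);print(b,c)
d=button(s,(250,258),6,120);e=button(s,(268,249),6,120);print(d,e)
for h,q in((b,d),(c,e)): print(tri((f,h[0][:2]),(s,q[0][:2])) if q else '', onz(f,h[0][:2],.125),onz(f,h[0][:2],.102))
togo(np.r_[onz(f,b[0][:2],.125)[:2],.2])
E
```

```text
[(251.3, 129.7, 11.1, 342.5)] [(318.6, 189.9, 10.1, 272.5)]
[(249.3, 258.7, 3.8, 34.5)] []
(array([0.39184708, 0.33513011, 0.12308024]), [0.0002501415720918348, 0.00025014157209180926]) [0.39225568 0.33544533 0.125     ] [0.38910985 0.3341308  0.102     ]
 [0.41396501 0.26560549 0.125     ] [0.41249733 0.25889226 0.102     ]
shift cm [ 4.68 -2.64  9.98]
```

>>> {"fn": "move_arm", "kwargs": {"rows": [[1.5, -0.9, 2, 0, 0, 0, 0.4], [1.6, -0.9, 3, 0, 0, 0, 0.4], [1.6, -0.8, 3, 0, 0, 0, 0.4], [0, 0, 0, 0, 0, 0, 0.4], [0, 0, 0, 0, 0, 0, 0.4], [0, 0, 0, 0, 0, 0, 0.4]]}}

```text
time: 7.9
tool_pos: [0.3929, 0.3351, 0.2208]
tool_rot: [0.0, 0.868, 0.497, 0.001]
contact_force: [0.2, 0.6, 0.5]
gripper_width: 0.699
grasp_force: 0.0
```

```bash
python3 - <<'E'
from h import *
f=grab('wrist','w4');p,R=pose();print(p)
g=proj(f,[.392,.335,.125]);b=button(f,g,30);print(g,b)
w=load('w3');print(tri((f,b[0][:2]),(w,(251.3,129.7))),onz(f,b[0][:2],.125),onz(f,b[0][:2],.121))
c=f['img'][max(0,int(g[1])-100):int(g[1])+100,int(g[0])-133:int(g[0])+133];cv2.imwrite('pics/c4.png',cv2.resize(c,None,fx=3,fy=3))
E
```

```text
[0.39337158 0.33519483 0.22174478]
[283.7974127  221.77598777] [(283.3, 219.5, 14.5, 560.5), (262.5, 204.9, 11.5, 58.0)]
(array([0.39173495, 0.335218  , 0.12107768]), [1.593769889276079e-05, 1.5937698892980876e-05]) [0.39250338 0.33646334 0.125     ] [0.39173589 0.33519063 0.121     ]
```

View pics/c4.png

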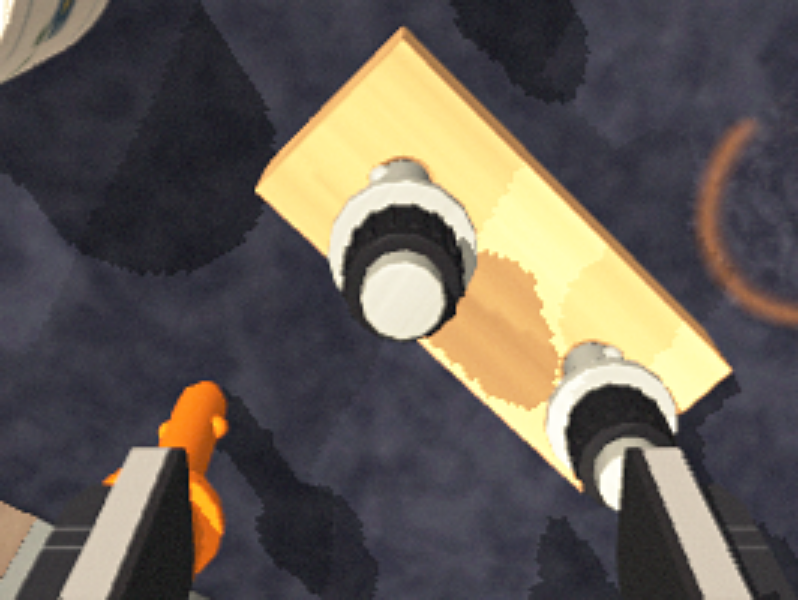

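The close view shows the long pin upright in its bore. Its button top is centred at crop (403,295), below the TCP and between the fingers. The short pin is clear of the jaws' path. Measured top point: (0.392, 0.335, about 0.123). Now I'll go down and grip.

>>> {"fn": "move_arm", "kwargs": {"rows": [[-0.07, -0.12, 2.5, 0, 0, 0, 0.4], [0, 0, 2.5, 0, 0, 0, 0.4], [0, 0, 2.5, 0, 0, 0, 0.4], [0, 0, 2.0, 0, 0, 0, 0.4], [0, 0, 1.1, 0, 0, 0, 0.4], [0, 0, 0, 0, 0, 0, 0.4], [0, 0, 0, 0, 0, 0, 0.4], [0, 0, 0, 0, 0, 0, 0.4]]}}

```text
time: 8.62
tool_pos: [0.3925, 0.3357, 0.116]
tool_rot: [-0.0, 0.868, 0.497, 0.002]
contact_force: [0.3, 0.7, 0.3]
gripper_width: 0.703
grasp_force: 0.0
```

>>> {"fn": "move_arm", "kwargs": {"rows": [[0, 0, 0, 0, 0, 0, 0], [0, 0, 0, 0, 0, 0, -0.3], [0, 0, 0, 0, 0, 0, -1], [0, 0, 0, 0, 0, 0, -1], [0, 0, 0, 0, 0, 0, -1], [0, 0, 0, 0, 0, 0, -1]]}}

```text
time: 9.12
tool_pos: [0.3919, 0.3356, 0.1149]
tool_rot: [0.0, 0.868, 0.497, 0.001]
contact_force: [0.2, -0.5, 6.0]
gripper_width: 0.28
grasp_force: 58.6
```

>>> {"fn": "move_arm", "kwargs": {"rows": [[0, 0, -0.3, 0, 0, 0, -1], [0, 0, -1, 0, 0, 0, -1], [0, 0, -1.5, 0, 0, 0, -1], [0, 0, -2.5, 0, 0, 0, -1], [0, 0, -3, 0, 0, 0, -1], [0, 0, -3, 0, 0, 0, -1], [0, 0, -3, 0, 0, 0, -1], [0, 0, -2.7, 0, 0, 0, -1], [0, 0, 0, 0, 0, 0, -1], [0, 0, 0, 0, 0, 0, -1], [0, 0, 0, 0, 0, 0, -1]]}}

```text
time: 10.03
tool_pos: [0.3903, 0.3347, 0.282]
tool_rot: [-0.0, 0.868, 0.497, -0.001]
contact_force: [-0.4, -0.3, -2.8]
gripper_width: 0.273
grasp_force: 59.2
```

```bash
python3 - <<'E'
from h import *
f=grab('wrist','w5');s=grab('scene','sc5');i=grab('side','si5');p,R=pose();print(p,manip.state()['contact_force'],manip.state()['gripper_width'])
a=f['img'][150:420,100:460]
u,v=proj(s,p).astype(int);u2,v2=proj(i,p).astype(int);print(u,v,u2,v2)
def cr(g,u,v): u=max(u,70);v=max(v,50); return cv2.resize(g['img'][v-50:v+80,u-70:u+70],(400,371),interpolation=cv2.INTER_CUBIC)
a=cv2.resize(a,(400,300));b=cr(s,u,v)
try: c=cr(i,u2,v2)
except Exception as e: c=b*0
top=np.hstack([cv2.copyMakeBorder(a,0,71,0,0,cv2.BORDER_CONSTANT),b]);cv2.imwrite('pics/c5.png',top);cv2.imwrite('pics/c5i.png',c)
g=cv2.cvtColor(f['img'],cv2.COLOR_BGR2GRAY);
togo([.5098,-.0679,.30],-4.3)
E
```

```text
[0.39007777 0.33452352 0.28099926] [ 0.00495464  0.27247051 -2.10152787] 0.2792236493084686
248 202 215 151
shift cm [-28.66  30.69  -1.85] turn [2.00e-02 2.70e-01 6.39e+01] end shift [14.96 39.23 -1.9 ]
```

View pics/c5.png

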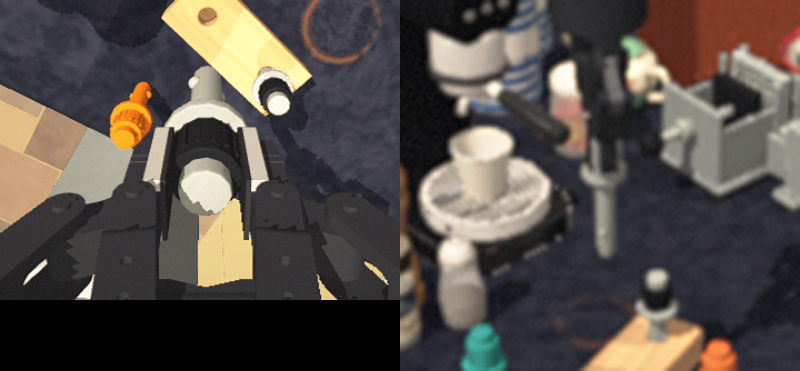

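The pin is held by its grip. In the left half of the picture the button is at (207,185) and the nose at about (205,70). The right half shows the pin hanging upright with its tip at (605,257), and the short pin is still in the block. Now I'll check tilt and offset.

```bash
python3 - <<'E'
from h import *
f=load('w5');s=load('sc5');p,R=pose();M=R.as_matrix()
for d in (.104,.1,.027,-.011): 
    X=p+M@[0,0,d]; print(d,'wrist',proj(f,X).round(1),'scene',proj(s,X).round(1))
# nose region rows in wrist: silhouettes of low-sat bright pixels
g=cv2.cvtColor(f['img'],cv2.COLOR_BGR2GRAY);h=cv2.cvtColor(f['img'],cv2.COLOR_BGR2HSV)
for v in range(206,262,4):
    print(v,' '.join('%3d'%x for x in g[v,262:308:2]),'|',' '.join('%2d'%(x) for x in h[v,262:308:4,1]))
gs=cv2.cvtColor(s['img'],cv2.COLOR_BGR2GRAY)
for v in range(200,250,3): print(v,' '.join('%3d'%x for x in gs[v,236:268]))
E
```

```text
0.104 wrist [284.9 216.3] scene [249.5 240.6]
0.1 wrist [284.9 218.4] scene [249.5 239.2]
0.027 wrist [284.9 274.1] scene [248.5 212.7]
-0.011 wrist [285. 326.] scene [248.  198.1]
206  52  45  47  50  54  54  64  64  59  59  61  66  74 237 244 243 243 242 241 242 242 244 244 | 59 66 49 38 44 30 23 80 81 85 85 79
210  63  53  41  46  45  52  48  56  58 110 180 183 180 167 131 246 245 244 244 242 241 241 243 | 39 60 70 55 35 36 34 24 76 78 86 80
214  48  49  51  51  46  49  51 166 179 187 184 181 174 170 155 142 128 214 246 243 243 243 242 | 57 43 55 54 34 36 37 38 33 77 80 86
218  55  56  57  54  50  51 101 158 184 189 182 182 178 168 156 146 134 114  74 196 247 244 244 | 47 52 58 22 36 38 34 36 34 31 72 79
222  58  51  54  53 207 240 241 240 212 190 182 178 180 166 160 146 134 115 103  58  51 200 247 | 41 44 39 23 39 40 34 33 37 42 71 70
226  46  49  52  47 215 238 224 185 184 187 187 179 176 167 155 146 135 117 102  69  65  73  67 | 55 38 40 34 34 39 43 36 35 36 46 50
230  52  51  55  58  54  86 174 183 184 189 184 179 176 167 155 146 135 119 105  73  75  68  69 | 43 40 38 38 37 35
[... 2500 characters left out ...]
  53  52  53  47  45  43  42  45  46  51
236  39  40  42  46  46  46  48  49  50  54  94 139 151 142 130 115  91  73  56  48  51  50  47  50  46  44  43  47  49  51  52  48
239  45  44  47  48  51  54  52  53  47  48  62 104 142 146 135 112  88  68  53  48  49  44  45  43  43  44  47  42  43  46  48  48
242  45  45  51  51  52  51  52  48  49  46  46  50  64  74  75  62  49  43  43  43  46  49  43  48  45  45  48  45  46  48  50  48
245  45  40  45  48  45  47  44  46  48  44  44  44  43  41  42  40  41  40  41  43  45  46  46  46  47  46  46  46  44  48  54  58
248  51  47  47  46  49  49  50  48  50  50  52  53  54  52  51  50  50  48  48  47  43  44  44  40  48  45  46  67 120 179 206 209
```

The pin hangs along the tool axis, with its tip about 104 mm below the TCP and at most 0.6 mm off sideways. I'll carry it over the clevis.

>>> {"fn": "move_arm", "kwargs": {"rows": [[-1.1, 1.2, -0.5, 0, 0, 0, -1], [-2.4, 2.6, -0.5, 0, 0, 3, -1], [-2.75, 2.55, 0, 0, 0, 0, -1], [-2.75, 2.55, 0, 0, 0, 0, -1], [-2.75, 2.55, 0, 0, 0, 0, -1], [-2.75, 2.55, 0, 0, 0, 0, -1], [-2.75, 2.55, 0, 0, 0, 0, -1], [-2.75, 2.55, 0, 0, 0, 0, -1], [-2.75, 2.55, 0, 0, 0, 0, -1], [-2.75, 2.55, 0, 0, 0, 0, -1], [-2.0, 1.9, 0, 0, 0, 0, -1], [0, 0, 0, 0, 0, 7.1, -1], [0, 0, 0, 0, 0, 7.1, -1], [0, 0, 0, 0, 0, 7.1, -1], [0, 0, 0, 0, 0, 7.1, -1], [0, 0, 0, 0, 0, 7.1, -1], [0, 0, 0, 0, 0, 7.1, -1], [0, 0, 0, 0, 0, 7.1, -1], [0, 0, 0, 0, 0, 7.1, -1], [0, 0, 0, 0, 0, 4.1, -1]]}}

```text
time: 11.85
tool_pos: [0.4595, -0.0373, 0.2918]
tool_rot: [-0.0, 0.999, -0.04, -0.002]
contact_force: [0.2, -0.1, -1.5]
gripper_width: 0.274
grasp_force: 59.5
```

```bash
python3 - <<'E'
from h import *
p,R=pose();print(p,manip.state()['contact_force']);togo([.5098,-.0679,.23],-4.4)
E
```

```text
[ 0.45947467 -0.03732659  0.29178032] [ 0.17450018 -0.12639841 -1.50433364]
shift cm [5.28 2.65 6.16] turn [-0.03  0.18 -0.21] end shift [5.25 2.66 6.18]
```

>>> {"fn": "move_arm", "kwargs": {"rows": [[2.0, 1.0, 0, 0, 0, 0, -1], [2.0, 1.0, 1.0, 0, 0, 0, -1], [1.28, 0.65, 2.0, 0, 0, 0, -1], [0, 0, 2.5, 0, 0, 0, -1], [0, 0, 2.1, 0, 0, 0, -1], [0, 0, 0, 0, 0, 0, -1], [0, 0, 0, 0, 0, 0, -1], [0, 0, 0, 0, 0, 0, -1]]}}

```text
time: 12.52
tool_pos: [0.511, -0.0679, 0.2182]
tool_rot: [0.0, 0.999, -0.038, 0.0]
contact_force: [-0.3, -0.4, -1.3]
gripper_width: 0.283
grasp_force: 59.5
```

```bash
python3 - <<'E'
from h import *
f=grab('wrist','w6');s=grab('scene','sc6');i=grab('side','si6');p,R=pose();print(p,R.as_rotvec(degrees=True))
togo([.5098,-.0679,.19])
X=[.5098,-.0679,.084];print([proj(k,X).round(1) for k in (f,s,i)],[proj(k,p+R.apply([0,0,.104])).round(1) for k in(f,s,i)])
def cr(g,X,n=45):
    u,v=proj(g,X).astype(int);return cv2.resize(g['img'][max(v-n,0):v+n,u-n:u+n],(400,400),interpolation=cv2.INTER_CUBIC)
cv2.imwrite('pics/c6.png',np.hstack([cv2.resize(f['img'][130:290,200:360],(400,400)),cr(s,[.5098,-.0679,.1])]))
E
```

```text
[ 0.51165052 -0.06801328  0.21961325] [179.82990307  -6.74639492   0.29225794]
shift cm [-0.2   0.    2.96] 
[array([285.2, 203.3]), array([323.7, 194.8]), array([335.2, 258.5])] [array([285.3, 215.3]), array([323.7, 185.4]), array([336.4, 249.6])]
```

View pics/c6.png

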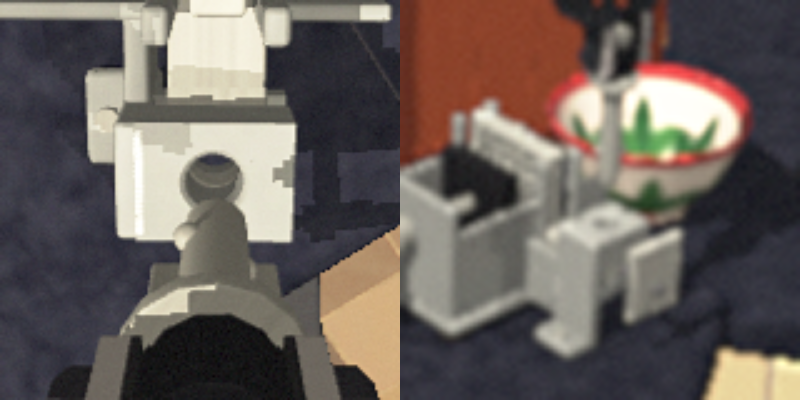

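The hole is seen at (285,202), where it was predicted, and the nose is right above it in both views, so I can lower the pin gently.

>>> {"fn": "move_arm", "kwargs": {"rows": [[0, 0, 1.0, 0, 0, 0, -1], [0, 0, 1.0, 0, 0, 0, -1], [0, 0, 0.7, 0, 0, 0, -1], [0, 0, 0.3, 0, 0, 0, -1], [0, 0, 0.3, 0, 0, 0, -1], [0, 0, 0.3, 0, 0, 0, -1]]}}

```text
time: 13.17
tool_pos: [0.5106, -0.0678, 0.181]
tool_rot: [-0.0, 0.999, -0.038, -0.0]
contact_force: [-0.2, -0.3, -1.7]
gripper_width: 0.282
grasp_force: 59.5
```

>>> {"fn": "move_arm", "kwargs": {"rows": [[0, 0, 0.3, 0, 0, 0, -1], [0, 0, 0.3, 0, 0, 0, -1], [0, 0, 0.3, 0, 0, 0, -1]]}}

```text
time: 13.42
tool_pos: [0.511, -0.0679, 0.1726]
tool_rot: [0.0, 0.999, -0.038, 0.0]
contact_force: [-0.4, -0.8, -1.2]
gripper_width: 0.279
grasp_force: 59.5
```

>>> {"fn": "move_arm", "kwargs": {"rows": [[0, 0, 0.2, 0, 0, 0, -1], [0, 0, 0.2, 0, 0, 0, -1], [0, 0, 0.2, 0, 0, 0, -1]]}}

```text
time: 13.67
tool_pos: [0.5109, -0.0679, 0.1665]
tool_rot: [0.0, 0.999, -0.038, 0.0]
contact_force: [1.1, 0.5, -1.9]
gripper_width: 0.281
grasp_force: 59.5
```

>>> {"fn": "move_arm", "kwargs": {"rows": [[0, 0, 0.1, 0, 0, 0, -1], [0, 0, 0.1, 0, 0, 0, -1], [0, 0, 0, 0, 0, 0, -1]]}}

```text
time: 13.92
tool_pos: [0.5111, -0.0679, 0.1652]
tool_rot: [0.0, 0.999, -0.038, 0.0]
contact_force: [-1.2, 1.0, -0.4]
gripper_width: 0.278
grasp_force: 59.8
```

>>> {"fn": "move_arm", "kwargs": {"rows": [[0, 0, 0.08, 0, 0, 0, -1], [0, 0, 0, 0, 0, 0, -1]]}}

```text
time: 14.08
tool_pos: [0.5113, -0.0679, 0.165]
tool_rot: [0.0, 0.999, -0.038, 0.001]
contact_force: [-1.8, 0.7, 4.4]
gripper_width: 0.28
grasp_force: 60.1
```

The balls now rest on the rim (+4.4 N, with the weight gone from the hand). I'll release, rise and look.

>>> {"fn": "move_arm", "kwargs": {"rows": [[0, 0, -0.05, 0, 0, 0, -0.3], [0, 0, 0, 0, 0, 0, 0.1], [0, 0, 0, 0, 0, 0, 0.3], [0, 0, 0, 0, 0, 0, 0.3], [0, 0, -0.5, 0, 0, 0, 0.3], [0, 0, -1.5, 0, 0, 0, 0.3], [0, 0, -2.5, 0, 0, 0, 0.3], [0, 0, -2.5, 0, 0, 0, 0.3], [0, 0, -1.0, 0, 0, 0, -1], [0, 0, 0, 0, 0, 0, -1], [0, 0, 0, 0, 0, 0, -1], [0, 0, 0, 0, 0, 0, -1], [0, 0, 0, 0, 0, 0, -1]]}}

```text
time: 15.17
tool_pos: [0.5098, -0.0676, 0.2421]
tool_rot: [-0.0, 0.999, -0.038, -0.002]
contact_force: [-0.2, 0.1, -0.3]
gripper_width: 0.001
grasp_force: 0.0
```

```bash
python3 - <<'E'
from h import *
f=grab('wrist','w7');s=grab('scene','sc7');p,R=pose();print(p,manip.state()['gripper_width'])
X=np.array([.5105,-.0679,.175]);g=proj(f,X);b=button(f,g,30);print(g,b)
q=proj(s,X);d=button(s,q,9,140);print(q,d)
if b: print(onz(f,b[0][:2],.175),onz(f,b[0][:2],.171), [tri((f,b[0][:2]),(s,e[:2])) for e in d[:2]])
a=f['img'][int(g[1])-100:int(g[1])+100,184:384];u,v=q.astype(int)
cv2.imwrite('pics/c7.png',np.hstack([cv2.resize(a,(400,400)),cv2.resize(s['img'][v-30:v+60,u-45:u+45],(400,400),interpolation=cv2.INTER_CUBIC)]))
E
```

```text
[ 0.51002973 -0.06764118  0.2424517 ] -0.004848641508200525
[285.52814668 237.32512683] [(285.3, 239.5, 26.7, 833.0)]
[325.14568363 167.98284351] [(324.6, 167.3, 9.0, 105.5)]
[ 0.50920933 -0.06767608  0.175     ] [ 0.5074527  -0.06754123  0.171     ] [(array([ 0.51100566, -0.06714149,  0.17756874]), [0.0008776211731055536, 0.0008776211731055505])]
```

View pics/c7.png

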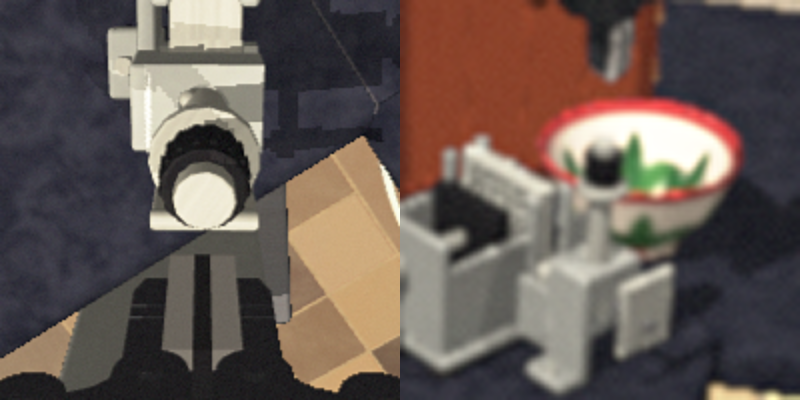

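The pin stands in the clevis hole. In the left half the collar is at (204,148) and the button at (206,198), and the right half shows it nearly upright. The button is at about (0.511, -0.068, 0.175). I'll bring the closed fingertips down onto it.

>>> {"fn": "move_arm", "kwargs": {"rows": [[0.08, 0.06, 2.0, 0, 0, 0, -1], [0, 0, 1.6, 0, 0, 0, -1], [0, 0, 0.6, 0, 0, 0, -1], [0, 0, 0.2, 0, 0, 0, -1], [0, 0, 0, 0, 0, 0, -1]]}}

```text
time: 15.68
tool_pos: [0.5111, -0.0684, 0.1995]
tool_rot: [-0.0, 0.999, -0.038, -0.001]
contact_force: [0.7, 0.1, -1.1]
gripper_width: -0.001
grasp_force: 0.0
```

>>> {"fn": "move_arm", "kwargs": {"rows": [[0, 0, 0.15, 0, 0, 0, -1], [0, 0, 0.15, 0, 0, 0, -1], [0, 0, 0.1, 0, 0, 0, -1]]}}

```text
time: 15.93
tool_pos: [0.512, -0.0686, 0.1971]
tool_rot: [0.0, 0.999, -0.038, 0.001]
contact_force: [-0.1, -0.8, 0.0]
gripper_width: 0.001
grasp_force: 0.0
```

>>> {"fn": "move_arm", "kwargs": {"rows": [[0, 0, 0.15, 0, 0, 0, -1], [0, 0, 0.15, 0, 0, 0, -1], [0, 0, 0.1, 0, 0, 0, -1]]}}

```text
time: 16.18
tool_pos: [0.512, -0.0686, 0.1931]
tool_rot: [0.0, 0.999, -0.038, 0.001]
contact_force: [-0.4, 0.4, 4.6]
gripper_width: -0.003
grasp_force: 2.2
```

>>> {"fn": "move_arm", "kwargs": {"rows": [[0, 0, 0.1, 0, 0, 0, -1], [0, 0, 0.1, 0, 0, 0, -1]]}}

```text
time: 16.35
tool_pos: [0.5123, -0.0687, 0.1915]
tool_rot: [0.0, 0.999, -0.038, 0.001]
contact_force: [-0.6, 0.7, 5.7]
gripper_width: 0.003
grasp_force: 2.8
```

>>> {"fn": "move_arm", "kwargs": {"rows": [[0, 0, 0.3, 0, 0, 0, -1], [0, 0, 0.4, 0, 0, 0, -1], [0, 0, 0.4, 0, 0, 0, -1]]}}

```text
time: 16.6
tool_pos: [0.5113, -0.0685, 0.1787]
tool_rot: [-0.0, 0.999, -0.038, -0.0]
contact_force: [-0.8, 0.6, 0.9]
gripper_width: 0.001
grasp_force: 0.2
```

>>> {"fn": "move_arm", "kwargs": {"rows": [[0, 0, 0.4, 0, 0, 0, -1], [0, 0, 0.4, 0, 0, 0, -1]]}}

```text
time: 16.77
tool_pos: [0.511, -0.0683, 0.1701]
tool_rot: [-0.0, 0.999, -0.038, -0.001]
contact_force: [0.0, 0.5, -0.6]
gripper_width: -0.001
grasp_force: 0.2
```

>>> {"fn": "move_arm", "kwargs": {"rows": [[0, 0, 0.4, 0, 0, 0, -1], [0, 0, 0.4, 0, 0, 0, -1]]}}

```text
time: 16.93
tool_pos: [0.5114, -0.0684, 0.1626]
tool_rot: [-0.0, 0.999, -0.038, -0.0]
contact_force: [-0.2, 0.8, 0.0]
gripper_width: -0.002
grasp_force: 0.0
```

>>> {"fn": "move_arm", "kwargs": {"rows": [[0, 0, 0.4, 0, 0, 0, -1], [0, 0, 0.4, 0, 0, 0, -1]]}}

```text
time: 17.1
tool_pos: [0.5115, -0.0685, 0.1547]
tool_rot: [-0.0, 0.999, -0.038, -0.0]
contact_force: [0.2, 0.3, 0.5]
gripper_width: 0.001
grasp_force: 0.3
```

>>> {"fn": "move_arm", "kwargs": {"rows": [[0, 0, 0.3, 0, 0, 0, -1], [0, 0, 0.3, 0, 0, 0, -1]]}}

```text
time: 17.27
tool_pos: [0.5115, -0.0685, 0.1488]
tool_rot: [-0.0, 0.999, -0.038, -0.0]
contact_force: [0.1, -0.2, 0.0]
gripper_width: -0.002
grasp_force: 0.1
```

>>> {"fn": "move_arm", "kwargs": {"rows": [[0, 0, 0.2, 0, 0, 0, -1], [0, 0, 0.2, 0, 0, 0, -1]]}}

```text
time: 17.43
tool_pos: [0.5116, -0.0685, 0.1451]
tool_rot: [-0.0, 0.999, -0.038, 0.0]
contact_force: [-0.4, -0.3, 0.1]
gripper_width: -0.002
grasp_force: 0.2
```

>>> {"fn": "move_arm", "kwargs": {"rows": [[0, 0, 0.15, 0, 0, 0, -1], [0, 0, 0.15, 0, 0, 0, -1]]}}

```text
time: 17.6
tool_pos: [0.5116, -0.0685, 0.1422]
tool_rot: [-0.0, 0.999, -0.038, 0.0]
contact_force: [0.6, -0.0, 0.8]
gripper_width: 0.0
grasp_force: 0.2
```

>>> {"fn": "move_arm", "kwargs": {"rows": [[0, 0, 0.15, 0, 0, 0, -1], [0, 0, 0.1, 0, 0, 0, -1]]}}

```text
time: 17.77
tool_pos: [0.5117, -0.0685, 0.14]
tool_rot: [-0.0, 0.999, -0.038, 0.0]
contact_force: [-1.2, 0.9, 2.6]
gripper_width: -0.001
grasp_force: 1.5
```

>>> {"fn": "move_arm", "kwargs": {"rows": [[0, 0, 0.1, 0, 0, 0, -1], [0, 0, 0.1, 0, 0, 0, -1]]}}

```text
time: 17.93
tool_pos: [0.5117, -0.0685, 0.1383]
tool_rot: [-0.0, 0.999, -0.038, 0.0]
contact_force: [-1.5, 1.6, 4.0]
gripper_width: 0.005
grasp_force: 2.1
```

The button spring is met at TCP z of about 0.141, which is the height for a fully home pin. I'll press a little more to seat it, then release upward.

>>> {"fn": "move_arm", "kwargs": {"rows": [[0, 0, 0.1, 0, 0, 0, -1], [0, 0, 0.1, 0, 0, 0, -1], [0, 0, 0, 0, 0, 0, -1]]}}

```text
time: 18.18
tool_pos: [0.5117, -0.0685, 0.1361]
tool_rot: [-0.0, 0.999, -0.038, 0.0]
contact_force: [-1.8, 1.0, 6.0]
gripper_width: 0.002
grasp_force: 2.8
```

>>> {"fn": "move_arm", "kwargs": {"rows": [[0, 0, -0.3, 0, 0, 0, -1], [0, 0, -0.8, 0, 0, 0, -1], [0, 0, -2.0, 0, 0, 0, -1], [0, 0, -3.0, 0, 0, 0, 0.3], [0, 0, -3.0, 0, 0, 0, 0.3], [0, 0, 0, 0, 0, 0, 0.3], [0, 0, 0, 0, 0, 0, 0.3]]}}

```text
time: 18.77
tool_pos: [0.5127, -0.069, 0.2294]
tool_rot: [0.001, 0.999, -0.038, 0.002]
contact_force: [-1.1, 0.2, -0.8]
gripper_width: 0.565
grasp_force: 0.0
```

```bash
python3 - <<'E'
from h import *
f=grab('wrist','w8');s=grab('scene','sc8');p,R=pose();print(p,manip.state()['gripper_width'])
X=np.array([.5105,-.0679,.122]);g=proj(f,X);b=button(f,g,18);print(g,b)
q=proj(s,X);d=button(s,q,7,140);print(q,d)
if b: print(onz(f,b[0][:2],.122),onz(f,b[0][:2],.118), [tri((f,b[0][:2]),(s,e[:2])) for e in d[:2]])
togo([.511,-.0683,.112],-4.4)
E
```

```text
[ 0.51102644 -0.06845028  0.2259367 ] 0.6475804872432789
[283.43741649 218.16063414] [(284.2, 218.5, 13.0, 453.5)]
[324.16631076 183.7609694 ] [(323.7, 183.4, 6.7, 36.5)]
[ 0.51022557 -0.06838071  0.122     ] [ 0.50876722 -0.06826387  0.118     ] [(array([ 0.51126656, -0.06781982,  0.12314337]), [0.0008389012266033192, 0.0008389012266033039])]
shift cm [ 1.000e-02 -1.000e-02  1.139e+01] turn [-0.    0.07  0.09] end shift [-0.000e+00 -1.000e-02  1.139e+01]
```

The pin's top is at z of about 0.123 with the button out and centred, so it is home. Now I'll grip for the tug.

>>> {"fn": "move_arm", "kwargs": {"rows": [[0, 0, 2.5, 0, 0, 0, 0.3], [0, 0, 3.0, 0, 0, 0, 0.3], [0, 0, 3.0, 0, 0, 0, 0.3], [0, 0, 2.0, 0, 0, 0, 0.3], [0, 0, 0.7, 0, 0, 0, 0.3], [0, 0, 0, 0, 0, 0, 0.3], [0, 0, 0, 0, 0, 0, 0.3], [0, 0, 0, 0, 0, 0, 0.3]]}}

```text
time: 19.53
tool_pos: [0.5125, -0.0688, 0.1162]
tool_rot: [0.0, 0.999, -0.038, 0.001]
contact_force: [-0.4, 0.9, -0.4]
gripper_width: 0.652
grasp_force: 0.0
```

>>> {"fn": "move_arm", "kwargs": {"rows": [[0, 0, 0, 0, 0, 0, 0], [0, 0, 0, 0, 0, 0, -0.3], [0, 0, 0, 0, 0, 0, -1], [0, 0, 0, 0, 0, 0, -1], [0, 0, 0, 0, 0, 0, -1], [0, 0, 0, 0, 0, 0, -1]]}}

```text
time: 20.03
tool_pos: [0.5126, -0.0688, 0.1166]
tool_rot: [0.0, 0.999, -0.038, 0.001]
contact_force: [-0.7, 0.6, 6.8]
gripper_width: 0.276
grasp_force: 58.9
```

>>> {"fn": "move_arm", "kwargs": {"rows": [[0, 0, -0.1, 0, 0, 0, -1], [0, 0, -0.1, 0, 0, 0, -1], [0, 0, -0.1, 0, 0, 0, -1], [0, 0, 0, 0, 0, 0, -1]]}}

```text
time: 20.37
tool_pos: [0.5117, -0.0684, 0.1175]
tool_rot: [-0.0, 0.999, -0.038, 0.0]
contact_force: [3.3, -0.3, -1.9]
gripper_width: 0.279
grasp_force: 58.9
```

>>> {"fn": "move_arm", "kwargs": {"rows": [[0, 0, -0.1, 0, 0, 0, -1], [0, 0, 0, 0, 0, 0, -1]]}}

```text
time: 20.53
tool_pos: [0.5116, -0.0684, 0.1186]
tool_rot: [-0.0, 0.999, -0.038, 0.0]
contact_force: [3.3, -0.9, -3.3]
gripper_width: 0.276
grasp_force: 58.9
```

>>> {"fn": "move_arm", "kwargs": {"rows": [[0, 0, -0.1, 0, 0, 0, -1], [0, 0, -0.1, 0, 0, 0, -1]]}}

```text
time: 20.7
tool_pos: [0.5114, -0.0684, 0.1199]
tool_rot: [-0.0, 0.999, -0.038, 0.0]
contact_force: [7.3, -0.5, -11.9]
gripper_width: 0.278
grasp_force: 59.4
```

>>> {"fn": "move_arm", "kwargs": {"rows": [[0, 0, -0.1, 0, 0, 0, -1], [0, 0, 0, 0, 0, 0, -1]]}}

```text
time: 20.87
tool_pos: [0.5113, -0.0683, 0.1199]
tool_rot: [-0.0, 0.999, -0.038, 0.0]
contact_force: [8.0, -0.9, -12.4]
gripper_width: 0.277
grasp_force: 59.7
```

The balls caught: the lift stopped at 3 mm with about 12 N. I'll hold it briefly, lower and let go.

>>> {"fn": "move_arm", "kwargs": {"rows": [[0, 0, -0.05, 0, 0, 0, -1], [0, 0, 0, 0, 0, 0, -1], [0, 0, 0, 0, 0, 0, -1]]}}

```text
time: 21.12
tool_pos: [0.5112, -0.0683, 0.1199]
tool_rot: [-0.0, 0.999, -0.038, 0.0]
contact_force: [9.2, -1.4, -13.5]
gripper_width: 0.275
grasp_force: 59.6
```

>>> {"fn": "move_arm", "kwargs": {"rows": [[0, 0, 0.1, 0, 0, 0, -1], [0, 0, 0.2, 0, 0, 0, -1], [0, 0, 0.15, 0, 0, 0, -1], [0, 0, 0, 0, 0, 0, -0.3], [0, 0, 0, 0, 0, 0, 0.1], [0, 0, 0, 0, 0, 0, 0.3], [0, 0, 0, 0, 0, 0, 0.3], [0, 0, 0, 0, 0, 0, 0.3], [0, 0, -1, 0, 0, 0, 0.3], [0, 0, -2.5, 0, 0, 0, 0.3], [0, 0, -3, 0, 0, 0, 0.3], [0, 0, -3, 0, 0, 0, 0.3], [0, 0, -2, 0, 0, 0, 0.3], [0, 0, 0, 0, 0, 0, 0.3], [0, 0, 0, 0, 0, 0, 0.3]]}}

```text
time: 22.37
tool_pos: [0.5124, -0.0687, 0.2352]
tool_rot: [0.001, 0.999, -0.038, 0.002]
contact_force: [-0.5, 0.2, -0.2]
gripper_width: 0.648
grasp_force: 0.0
```

```bash
python3 - <<'E'
from h import *
f=grab('wrist','w9');s=grab('scene','sc9');p,R=pose();print(p,manip.state()['contact_force'])
X=np.array([.5105,-.0679,.122]);g=proj(f,X);b=button(f,g,18);print(g,b)
q=proj(s,X);d=button(s,q,7,140);print(q,d)
print(onz(f,b[0][:2],.122),[tri((f,b[0][:2]),(s,e[:2])) for e in d[:2]])
E
```

```text
[ 0.51090094 -0.06833219  0.23182979] [ 0.25197205 -0.07989138  0.38250698]
[283.81339652 214.61339683] [(283.9, 215.4, 12.5, 433.5)]
[324.16631076 183.7609694 ] [(323.8, 183.5, 6.7, 37.5)]
[ 0.5099373  -0.06791489  0.122     ] [(array([ 0.51080651, -0.06748392,  0.12307411]), [0.0006547452449632344, 0.0006547452449632495])]
```

Pin seated, top at 0.123 with the button out, and the robot is clear. Handing in.

```bash
python3 -c "
from plant import manip
print(manip.job_done())"
```

```text
the job is handed in; nothing more can be done
None
```

The grid is at its stop, the long pin is through the clevis and tang with its button out, it held against a tug of about 12 N, and the job is handed in at about 22 s of the 64 s; the hand-in gave no verdict.

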